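Load the slide scanner and start it

TASK

Take the longer of the two slide carriers by its handle, set it down flat (not dropped) on the slide scanner's stage, slide it snug against the two rear pins and the side pin, and let go of it. Only then twist the start knob clockwise all the way to its stop and release it so that it springs back, with the carrier still seated. Leave the short carrier, the bottle, the jar and the tube rack standing where they are.

Things in the scene. Friction and masses are not known exactly. Their poses are not given: they have to be found in the camera images.
- long_carrier_grip (a point): Long slide carrier, the one to load: flat aluminium tray 84 mm (its x) by 120 mm (its y) by 14 mm thick, with four glass slides flush in its top, and an upright black handle bar in the middle, 12 mm thick (x), 50 mm long (y), from 14 to 52 mm above the underside. 0.25 kg within 25 %. The point is the centre of the handle, 33 mm above the underside, over the tray's centre; z up, axes along the tray's edges. The same after a half turn. It lies loose on the mat.
- short_carrier_grip (a point): Short slide carrier, leave alone: same make and handle, but the tray is 84 mm (x) by 66 mm (y) and holds two slides. Point and axes as for the long one. On the same mat, about 130 mm from the other, centre to centre along the mat's x; which of them is nearer the robot varies.
- mat: Black rubber mat 260 mm (x) by 150 mm (y), 3 mm thick, fixed; origin at the centre of its underside. Mat, scanner and start box swap places from start to start.
- scanner: Slide scanner, fixed: low white body 170 mm (x) by 200 mm (y), its flat dark top, the stage, 50 mm above the bench. Origin at the centre of its underside, front towards -x. On the stage stand three steel pins, 12 mm in diameter and 12 mm high: two rear pins at x=+38 mm, y=-20 and +60 mm, and one side pin at x=-10 mm, y=+86 mm. A white optics column 45 x 50 mm stands at the corner x=+62, y=-75 mm, up to 170 mm above the bench.
- nest (a point): Point on the scanner's stage surface (50 mm above the bench), under the centre of the long carrier when it is seated; axes those of the scanner. The seated carrier's 120 mm length runs along y; its +x long edge bears on both rear pins and its +y end on the side pin.
- start_knob (a joint): Angle of the start knob: 0 at rest, 1.2 rad at its stop, growing as the knob turns clockwise seen from above. A spring returns it to 0: about 0.06 N m at rest, 0.20 N m at the stop.
- knob_grip (a point): Start knob on top of the start box: black bar 54 mm long (its x), 12 mm thick (y), 35 mm high (z), on a boss of 48 mm diameter that ends 10 mm above the box's top; the axis is upright through the bar's middle. The point is the bar's centre, on the axis, 27.5 mm above the box's top; it turns with the knob. A white line on top marks its +x end; two white ticks on the box mark rest and stop.
- startbox: Grey start box 120 mm (x) by 100 mm (y) by 60 mm high, fixed; origin at the centre of its underside. The knob's bar lies along the box's x at rest.
- reagent_bottle: Amber bottle, leave alone: 62 mm diameter, 160 mm tall, standing about 130 mm from the knob's axis on the box's +x side; origin at the centre of its underside.
- jar: White jar, leave alone: 62 mm diameter, 85 mm tall, standing about 130 mm from the knob's axis on the box's -x side; origin at the centre of its underside.
- tube_rack: Grey tube rack with capped tubes, leave alone: 64 x 170 mm (x, y), 114 mm tall over the caps, standing behind the scanner, about 165 mm from its centre on its +x side; origin at the centre of its underside.
Mind the look-alikes: they are no part of the job. What is shaped like the part that bears long_carrier_grip but green is not meant. What is shaped like the startbox but purple is not meant.

How it is judged:
By the outcome, as a careful person would: the job done as asked, in the order asked, and still so for the second after the job is handed in, with the robot touching nothing.
It also fails if it takes over 58 s, if anything falls off the work surface, if the arm or the gripper's body presses on something with over 40 N, if the wrist force passes 120 N, or if a joint passes its speed limit or range.

ROBOT

A 6-joint arm with a two-finger parallel gripper is mounted at the origin on the work surface. World frame = base frame: x ahead of the robot, y to its left, z up, the work surface at z = 0. Lengths are in m, angles in rad, forces in N, time in s.
With the tool pointing down it reaches from about 0.425 to 0.925 m from the base axis. Payload 12.5 kg.
Tool frame: the origin (TCP) lies at the very end of the fingers, on their centre line; the grasp point (between the pads) lies 19 mm behind it; z points along the fingers, y is the direction in which the jaws open and shut (so a half turn about z gives the same grasp; the last joint's range is limited). The gripper opens to 85 mm and grips with 20 to 120 N. Pads are 22 mm wide; open, the fingers measure 114 mm over their backs; the gripper's body (76 mm by 85 mm) begins 54 mm behind the grasp point. The pads swing forward as they close: fully open they stand 13 mm farther back than shut.
Start: joints at [-0.106, 0.491, 1.559, -0, 1.092, -0.106], TCP at [0.625, 0, 0.231] pointing down, gripper open.
Joint ranges: [-3.1, 3.1], [-0.84, 2.19], [0.05, 2.79], [-1.13, 4.28], [0.06, 2.93], [-2.69, 2.69]. Speed limits (rad/s): [2.22, 2.22, 2.79, 3.14, 3.14, 3.14].

INTERFACE

Orientations are given as a unit quaternion [x, y, z, w].
In Python, from plant import sensors, cams, job_done gives the robot as it stands.
- The arm moves only by the tool arm_command, never from a script. Its argument "rows" is a list of rows, each a list of 7 numbers: the opening, from -1 (shut) to 1 (fully open), then the shift along the tool's x, y, z in mm, then the turn, a rotation vector about the tool's x, y, z in degrees. A call has 1 to 20 rows; each row is the pose to reach, as a shift and turn from the pose commanded when the call began, along the tool's axes at that moment; what a row does not reach only later rows make up. A row lasts 1/10 s, in which the tool goes at most 50 mm and 8.59 degrees, less where a joint would pass 70% of its speed; a pose out of reach is approached as far as the arm can. A call with a gripper value outside its range is refused whole. The fingers move at their own pace and stop on an object; "grip_force" is the grip in N (left out, the last holds). Time passes only in rows, so rows that repeat a pose let the fingers close. It gives the time, the measured TCP pose, the force and the opening at its end, in the units of the state.
- sensors.observe(): the state, without advancing time (a new reading comes with each control period).
- cams.capture(name): name is "scene" or "side" or "wrist"; returns the picture (384x512x3 uint8, blue, green, red); there is no depth.
- cams.get_calibration(name): a dict with "mtx" (3x3 intrinsics, pixels), "camera_from_world" (4x4, takes a point from world to camera coordinates). Camera axes: x right, y down, z forward; pixel columns grow to the right and rows downward; lengths in m; the calibration is good to about 2 mm. A picture is of the moment at which its call begins: read the wrist's pose just before it. get_calibration takes no time and is no camera call; for the wrist camera it gives the pose at the moment of the call.
- job_done(): hands the job in, once; it reports no verdict.
The state is a dict: "t": time; "qpos": joint angles; "dq": joint speeds; "effort": joint torques, N m; "position": TCP position; "tcp_rot": TCP orientation; "force": force on the tool from outside, world axes, zero at the start; "wrist_torque": the same for the moment, N m; "width": finger opening in m.
Only numpy, scipy, OpenCV 4.12 (cv2) and the standard library are available. Lean on these libraries where they do the work, as an engineer would, in place of code of your own. Each camera call takes 0.05 s, during which the arm holds its last target.

## Working session

There is one attempt and no reset: what is moved stays moved. The work goes in short steps, Python scripts to look and compute and a tool call to move; the robot and the scene stay as the last step left them, time stands still between calls to the robot, and variables do not carry over. Pictures are saved under pics/ and viewed, and the job is handed in when it is done.

Besides the shell and the picture viewer there is one more tool, called in YAML: its name, and indented under it one key for each argument. arm_command: Moves the arm, as the interface text tells. Its arguments: {"type":"object","properties":{"rows":{"type":"array"},"grip_force":{"type":"number"}},"required":["rows"]}

```bash
ls; mkdir -p pics
python3 - <<'E'
from plant import sensors,cams
import cv2
print(sensors.observe())
for n in("scene","side","wrist"):
    c=cams.get_calibration(n); print(n,c["mtx"].tolist() if hasattr(c["mtx"],'tolist') else c["mtx"],c["camera_from_world"])
    cv2.imwrite(f"pics/{n}0.png",cams.capture(n))
E
```

```text
pics
{'t': 0.0, 'qpos': array([-1.05605582e-01,  4.91591505e-01,  1.55948646e+00,  2.12870396e-05,
        1.09171241e+00, -1.05582624e-01]), 'dq': array([ 0.00061858, -0.00037542,  0.00019037, -0.00014091, -0.0001065 ,
        0.00014486]), 'effort': array([-2.53899279e-04, -6.18447447e+01, -2.61596632e+01, -1.41405640e-04,
        4.01603000e-03, -9.44706159e-06]), 'position': array([6.24755111e-01, 5.00402445e-05, 2.30695155e-01]), 'tcp_rot': array([ 7.07118244e-01,  7.07095064e-01, -3.69122042e-04, -4.71663751e-04]), 'force': array([ 0.07711351, -0.07876766, -0.20488771]), 'wrist_torque': array([-0.03776232, -0.00156622,  0.00064677]), 'width': 0.08510220287485386}
scene [[488.6320770570627, 0.0, 252.40935753049968], [0.0, 488.6320770570627, 181.1556190949814], [0.0, 0.0, 1.0]] [[-0.4069855   0.91336212  0.01150843  0.26445868]
 [ 0.64564996  0.29656211 -0.70369528 -0.2463957 ]
 [-0.64614158 -0.27896336 -0.71040869  1.84650544]
 [ 0.          0.          0.          1.        ]]
side [[394.3721686876705, 0.0, 250.02188620397297], [0.0, 394.3721686876705, 191.42996137426982], [0.0, 0.0, 1.0]] [[ 0.99583689 -0.09055622 -0.01041429 -0.49768667]
 [-0.07152438 -0.70545223 -0.70513929  0.04121252]
 [ 0.05650797  0.7029486  -0.70899233  1.17724544]
 [ 0.          0.          0.          1.        ]]
wrist [[276.6402697289231, 0.0, 254.1354229289363], [0.0, 276.6402697289231, 192.2749142495797], [0.0, 0.0, 1.0]] [[ 9.99999782e-01  1.12834030e-04 -6.50996155e-04 -6.24661645e-01]
 [ 2.99430069e-04 -9.55710604e-01  2.94307921e-01 -3.85608155e-02]
 [-5.88955979e-04 -2.94308052e-01 -9.55710429e-01  3.80114052e-01]
 [ 0.00000000e+00  0.00000000e+00  0.00000000e+00  1.00000000e+00]]
```

View pics/scene0.png

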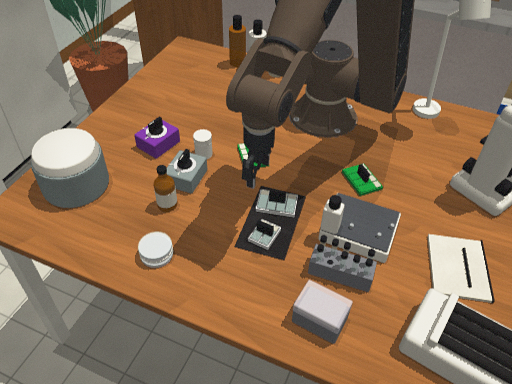

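View pics/side0.png

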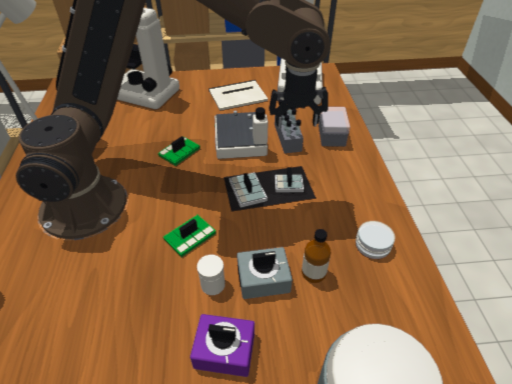

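View pics/wrist0.png

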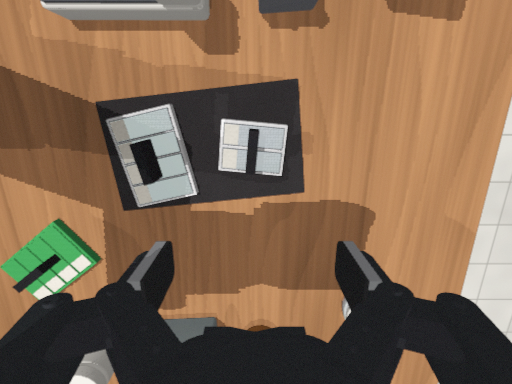

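The wrist picture shows the mat with the long four-slide carrier at (152,155) and the short one at (253,148). A green look-alike is at (50,260). The side picture shows the scanner at (240,135), the grey start box at (265,270), the purple look-alike at (223,345), and a second green one at (180,150). Next I'll zoom in.

```bash
cat > h.py <<'E'
import numpy as np, cv2, json
from scipy.optimize import least_squares
def ray(cal,u,v,z):
    K=np.array(cal["mtx"]);T=np.array(cal["camera_from_world"]);R=T[:3,:3];C=-R.T@T[:3,3]
    d=R.T@np.linalg.inv(K)@np.array([u,v,1.]);return (C+d*(z-C[2])/d[2])
def proj(cal,P):
    K=np.array(cal["mtx"]);T=np.array(cal["camera_from_world"])
    P=np.atleast_2d(P);c=P@T[:3,:3].T+T[:3,3];p=c@K.T;return p[:,:2]/p[:,2:]
def place(x,y,yaw,M):
    c,s=np.cos(yaw),np.sin(yaw);M=np.atleast_2d(np.array(M,float))
    return np.c_[x+c*M[:,0]-s*M[:,1],y+s*M[:,0]+c*M[:,1],M[:,2]]
def fit(obs,x0):
    # obs: list of (cal, model pts (z world), pixels)
    def f(p): return np.concatenate([(proj(c,place(*p,M))-np.array(U)).ravel() for c,M,U in obs])
    r=least_squares(f,x0,loss='soft_l1');return r.x,f(r.x).reshape(-1,2)
def crop(img,x0,y0,x1,y1,k,name):
    cv2.imwrite(name,cv2.resize(img[y0:y1,x0:x1],None,fx=k,fy=k,interpolation=cv2.INTER_CUBIC))
E
python3 - <<'E'
from h import *
from plant import cams
w=cv2.imread("pics/wrist0.png");s=cv2.imread("pics/side0.png");c=cv2.imread("pics/scene0.png")
crop(w,90,70,310,220,3.6,"pics/w0c.png")
crop(s,200,90,350,200,5,"pics/s0c.png")
crop(s,180,220,400,380,3.6,"pics/s0d.png")
W=cams.get_calibration("wrist")
for p in [(106,121),(172,104),(198,190),(136,207)]: print(ray(W,*p,.017))
S=cams.get_calibration("side")
for p,z in [((265,262),.0875),((240,133),.05)]: print(ray(S,*p,z))
E
```

```text
[0.43921656 0.05840318 0.017     ]
[0.52365677 0.07869656 0.017     ]
[ 0.54907218 -0.03176095  0.017     ]
[ 0.46240577 -0.05616667  0.017     ]
[ 0.5072727  -0.31453909  0.0875    ]
[0.48796807 0.23999043 0.05      ]
```

View pics/w0c.png

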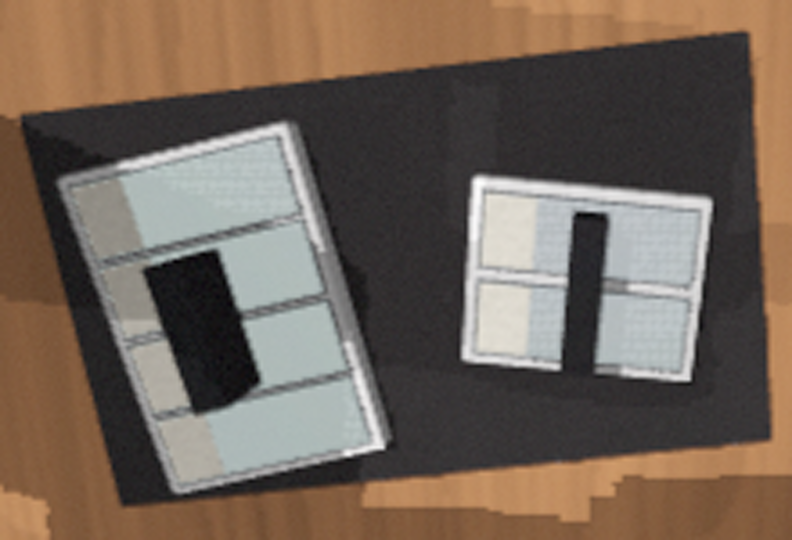

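View pics/s0c.png

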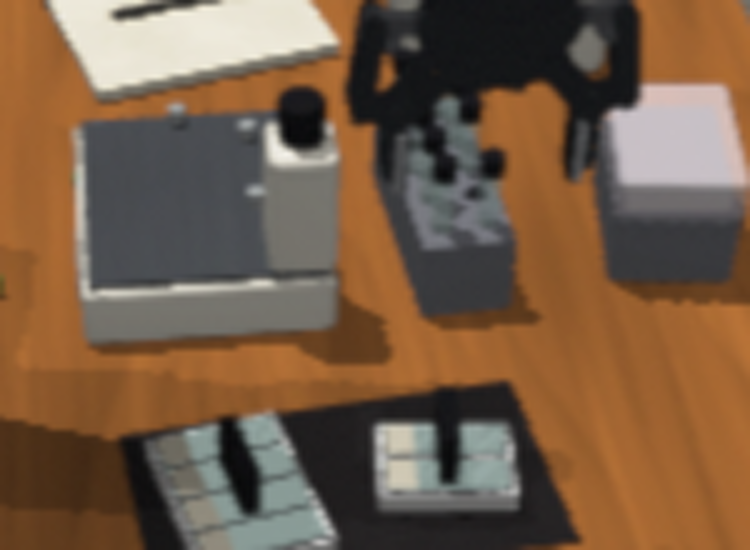

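View pics/s0d.png

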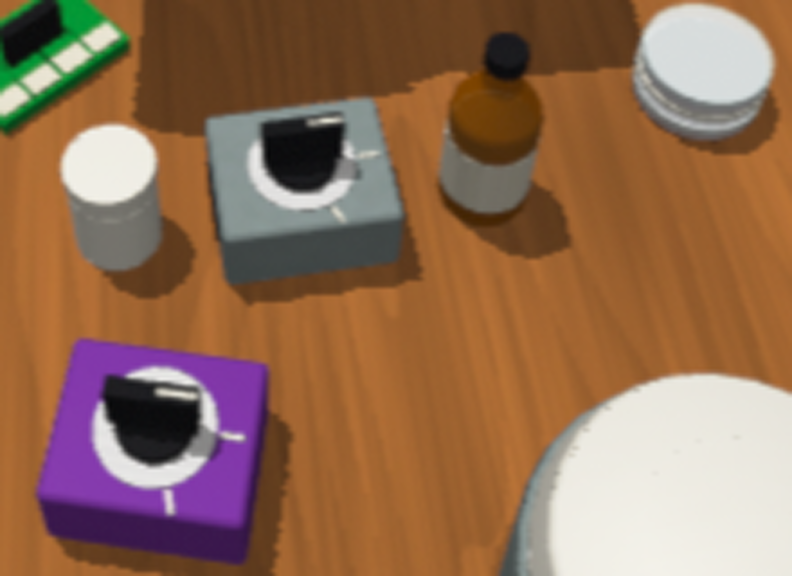

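arm_command:
  rows:
    - [1, 200, -135, 0, 0, 0, 0]
    - [1, 200, -135, 0, 0, 0, 0]
    - [1, 200, -135, 0, 0, 0, 0]
    - [1, 200, -135, 0, 0, 0, 0]
    - [1, 200, -135, 0, 0, 0, 0]
    - [1, 200, -135, 0, 0, 0, 0]
    - [1, 200, -135, 0, 0, 0, 0]
    - [1, 200, -135, 0, 0, 0, 0]

```text
t: 0.95
position: [0.4906, 0.1994, 0.2312]
tcp_rot: [0.707, 0.707, 0.0, 0.0]
force: [0.4, 0.1, -0.4]
width: 0.0856
```

```bash
cat > snap.py <<'E'
import sys,pickle
from plant import sensors,cams
from h import *
n,t=sys.argv[1:3]
o=sensors.observe();print(o["t"],o["position"],o["tcp_rot"],o["force"],o["width"],abs(o["dq"]).max())
cal=cams.get_calibration(n);im=cams.capture(n)
cv2.imwrite(f"pics/{t}.png",im);pickle.dump(cal,open(f"pics/{t}.pkl","wb"))
if len(sys.argv)>3:
    a=list(map(float,sys.argv[3:8]));crop(im,*map(int,a[:4]),a[4],f"pics/{t}c.png")
E
python3 snap.py wrist w1 80 20 460 260 2.1
```

```text
0.95 [0.49058222 0.19944096 0.23122809] [7.07273602e-01 7.06939910e-01 1.36318476e-05 1.22598306e-04] [ 0.43788084  0.08884365 -0.40086951] 0.08562027491293485 0.014237865756728033
```

View pics/w1c.png

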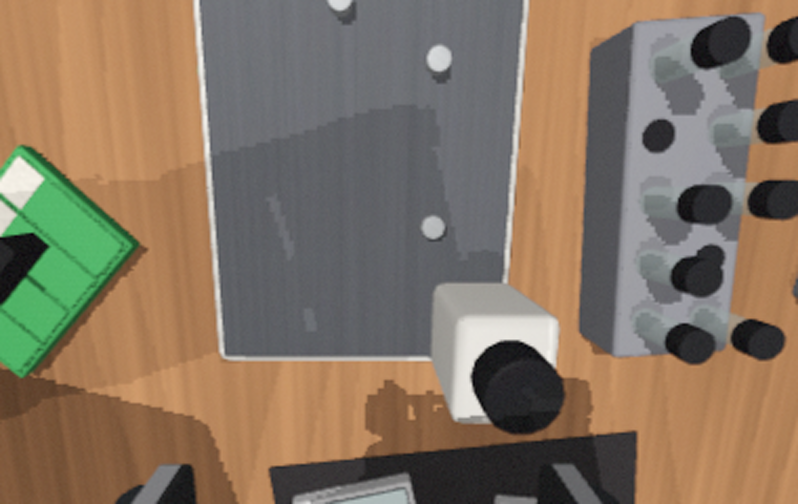

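The stage, its three pins (crop (341,1), (439,58) and (432,227)) and the column are clear. I'll zoom in for exact pin tops and stage edges.

Run:
```python
from h import *
im=cv2.imread("pics/w1.png");crop(im,165,0,345,200,3,"pics/w1d.png")
```

```text
(no output)
```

View pics/w1d.png

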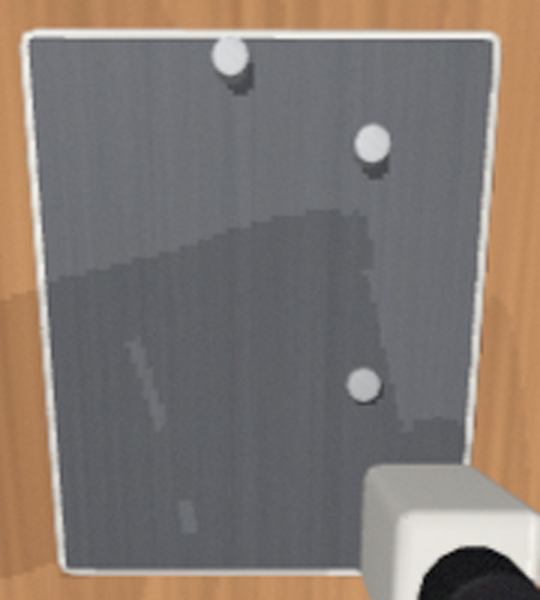

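arm_command:
  rows:
    - [1, -190, 5, 0, 0, 0, 0]
    - [1, -190, 5, 0, 0, 0, 0]
    - [1, -190, 5, 0, 0, 0, 0]
    - [1, -190, 5, 0, 0, 0, 0]
    - [1, -190, 5, 0, 0, 0, 0]
    - [1, -190, 5, 0, 0, 0, 0]
    - [1, -190, 5, 0, 0, 0, 0]

```text
t: 1.7
position: [0.4951, 0.0101, 0.2312]
tcp_rot: [0.707, 0.707, 0.0, -0.0]
force: [0.3, -0.1, 0.5]
width: 0.085
```

```bash
python3 snap.py wrist w2 190 60 350 230 3.5
```

```text
1.7 [0.49511941 0.01013075 0.23121356] [ 7.07291009e-01  7.06922499e-01  2.67896387e-05 -8.52945045e-05] [ 0.31463413 -0.12299018  0.50350183] 0.08495590779707547 0.022112416252101665
```

View pics/w2c.png

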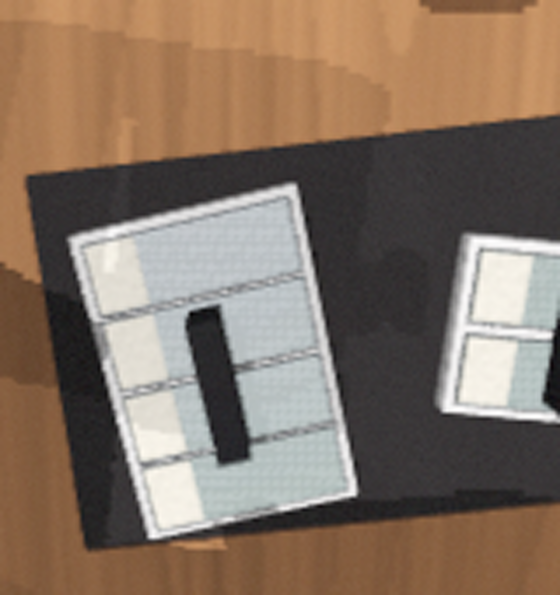

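Run:
```python
from h import *; import pickle
c=pickle.load(open("pics/w1.pkl","rb"))
px=lambda L,k,x,y:[((a+.5)/k-.5+x,(b+.5)/k-.5+y) for a,b in L]
pins=px([(231,55),(373,143),(364,384)],3,165,0);cor=px([(22,33),(499,33),(62,573)],3,165,0)
Mp=[(-.010,.086,.062),(.038,.060,.062),(.038,-.020,.062)];Mc=[(-.085,.1,.05),(.085,.1,.05),(-.085,-.1,.05)]
print(fit([(c,Mp,pins),(c,Mc,cor)],[.49,.24,0]))
print(fit([(c,Mp,pins)],[.49,.24,0]))
c=pickle.load(open("pics/w2.pkl","rb"))
cor=px([(68,237),(298,183),(356,493),(152,540)],3.5,190,60);hd=px([(188,332),(220,327),(250,458),(219,465)],3.5,190,60)
Mc=[(-.042,.06,.017),(.042,.06,.017),(.042,-.06,.017),(-.042,-.06,.017)]
Mh=[(-.006,.025,.055),(.006,.025,.055),(.006,-.025,.055),(-.006,-.025,.055)]
print(fit([(c,Mc,cor),(c,Mh,hd)],[.49,.01,.2]))
print(fit([(c,Mh,hd)],[.49,.01,.2]))
```

```text
(array([0.48888155, 0.27187431, 0.00789624]), array([[-0.19992267,  1.0896906 ],
       [ 0.13706688,  0.41472438],
       [ 1.03786434,  0.48922814],
       [-3.95992144, -2.98530754],
       [ 4.0573804 , -4.55230574],
       [-1.05570873,  4.1511434 ]]))
(array([ 0.48800096,  0.2727478 , -0.00436934]), array([[-0.03818457, -0.05929996],
       [ 0.01060926, -0.03055875],
       [ 0.03105871,  0.11205528]]))
(array([0.49295243, 0.01136522, 0.22403237]), array([[ 0.27848551,  0.18067852],
       [-0.20977803,  0.18270455],
       [ 0.90550314,  0.74202712],
       [-0.43140679,  0.07992504],
       [-0.97387942, -1.55049162],
       [-0.02031205, -2.42836083],
       [ 0.69794099,  0.51939598],
       [-0.13040953,  0.63247964]]))
(array([0.49306863, 0.01039989, 0.21648074]), array([[-0.71342449, -0.79342645],
       [ 0.249876  , -1.59117684],
       [ 0.6431572 ,  1.351655  ],
       [-0.19266924,  1.39119984]]))
```

Candidates for the long carrier:
- Silver four-slide carrier on the mat, wrist0 (152,155)
- Silver two-slide carrier, wrist0 (253,148)
- Green look-alikes, wrist0 (50,260) and side (180,150)

I choose the silver four-slide one. The 84×120 mm model fits it within about 1 px and the close crop confirms it. The pins fit within 0.1 px.

The carrier is at (0.493, 0.0105) with yaw 0.22. The nest is at (0.478, 0.293) with yaw ~0. I'm descending onto the handle.

arm_command:
  rows:
    - [1, 0, -2, 50, 0, 0, -8]
    - [1, 0, -2, 100, 0, 0, -12.6]
    - [1, 0, -2, 150, 0, 0, -12.6]
    - [1, 0, -2, 185, 0, 0, -12.6]
    - [1, 0, -2, 200, 0, 0, -12.6]
    - [1, 0, -2, 208, 0, 0, -12.6]
    - [1, 0, -2, 208, 0, 0, -12.6]
    - [1, 0, -2, 208, 0, 0, -12.6]

```text
t: 2.55
position: [0.4935, 0.0104, 0.0241]
tcp_rot: [0.625, 0.781, 0.0, 0.001]
force: [0.0, -0.7, 0.2]
width: 0.0855
```

```bash
python3 snap.py wrist w3; python3 snap.py side s3 200 130 330 230 5
```

```text
2.55 [0.49346387 0.0104069  0.0240553 ] [6.24949777e-01 7.80664726e-01 3.26182671e-04 5.04382616e-04] [ 0.01835802 -0.65440472  0.17431939] 0.08547417331923504 0.014921989067739444
2.6 [0.49355598 0.01028723 0.02429338] [6.25021437e-01 7.80607091e-01 4.69745717e-04 7.42916863e-04] [ 0.75683959  0.20920518 -0.55765718] 0.08528930230499185 0.006556607137587116
```

View pics/w3.png

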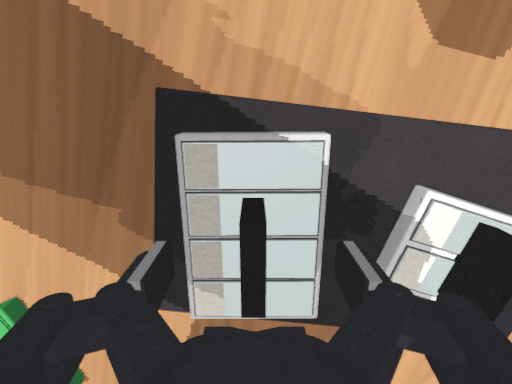

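View pics/s3c.png

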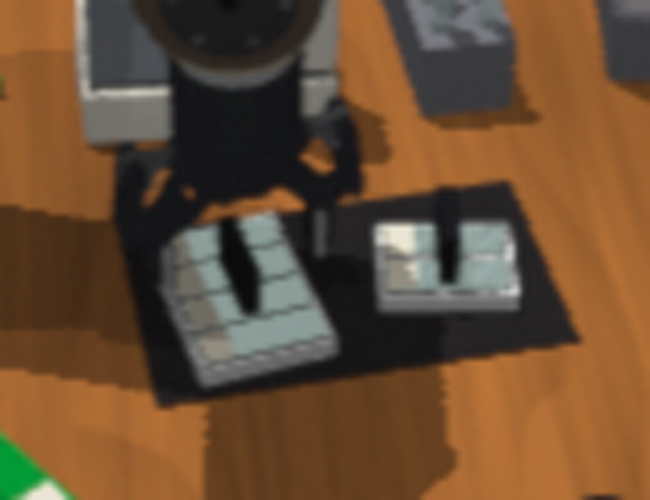

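The handle sits vertical and centred between the pads in the wrist view (column ~252), so the grasp is aligned. Closing now.

arm_command:
  rows:
    - [-1, 0, 0, 0, 0, 0, 0]
    - [-1, 0, 0, 0, 0, 0, 0]
    - [-1, 0, 0, 0, 0, 0, 0]
    - [-1, 0, 0, 0, 0, 0, 0]
    - [-1, 0, 0, 0, 0, 0, 0]
    - [-1, 0, 0, 0, 0, 0, 0]
    - [-1, 0, 0, 0, 0, 0, 0]
    - [-1, 0, 0, 0, 0, 0, 0]
  grip_force: 50

```text
t: 3.45
position: [0.4931, 0.01, 0.0235]
tcp_rot: [0.625, 0.78, 0.0, 0.0]
force: [-1.1, -0.7, 5.7]
width: 0.0113
```

arm_command:
  rows:
    - [-1, 0, 0, -10, 0, 0, 0]
    - [-1, 0, 0, -40, 0, 0, 0]
    - [-1, 0, 0, -80, 0, 0, 4]
    - [-1, 0, 0, -120, 0, 0, 8]
    - [-1, 0, 0, -160, 0, 0, 12.6]
    - [-1, 0, 0, -200, 0, 0, 12.6]
    - [-1, 0, 0, -200, 0, 0, 12.6]
    - [-1, 0, 0, -200, 0, 0, 12.6]

```text
t: 4.25
position: [0.4927, 0.0101, 0.2238]
tcp_rot: [0.707, 0.707, 0.0, 0.001]
force: [0.9, -0.2, -2.1]
width: 0.011
```

```bash
python3 snap.py wrist w4
```

```text
4.25 [0.49271602 0.01007722 0.22381954] [7.07035305e-01 7.07177943e-01 4.12897852e-04 5.13032103e-04] [ 0.87903457 -0.16620317 -2.1160367 ] 0.011037921621564643 0.03940754251415626
```

View pics/w4.png

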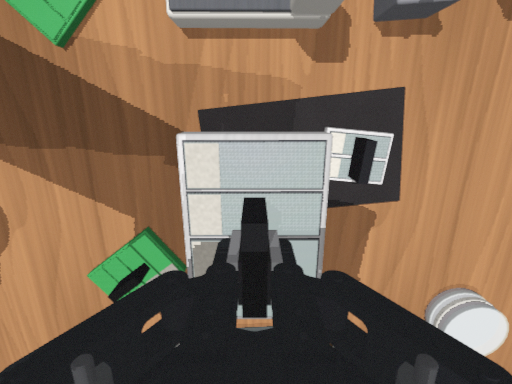

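The carrier is held square and level, with its far edge at row ~132 and columns 178–331.

Run:
```python
from h import *; import pickle
c=pickle.load(open("pics/w4.pkl","rb"))
for z in(.215,.219,.222):print(z,ray(c,178,133,z),ray(c,331,132,z))
```

```text
0.215 [0.45161115 0.07173832 0.215     ] [0.53421099 0.07228192 0.215     ]
0.219 [0.45268471 0.07209099 0.219     ] [0.53311413 0.0726203  0.219     ]
0.222 [0.45348989 0.07235548 0.222     ] [0.53229149 0.07287409 0.222     ]
```

arm_command:
  rows:
    - [-1, 40, -30, 0, 0, 0, 0]
    - [-1, 85, -45, 0, 0, 0, 0]
    - [-1, 130, -50, 0, 0, 0, 0]
    - [-1, 175, -50, 0, 0, 0, 0]
    - [-1, 220, -45, 0, 0, 0, 0]
    - [-1, 255, -35, 0, 0, 0, 0]
    - [-1, 273, -25, 0, 0, 0, 0]
    - [-1, 273, -25, 30, 0, 0, 0]
    - [-1, 273, -25, 70, 0, 0, 0]
    - [-1, 273, -25, 110, 0, 0, 0]
    - [-1, 273, -25, 135, 0, 0, 0]
    - [-1, 273, -25, 142, 0, 0, 0]
    - [-1, 273, -25, 142, 0, 0, 0]
    - [-1, 273, -25, 142, 0, 0, 0]

```text
t: 5.7
position: [0.4683, 0.2831, 0.0819]
tcp_rot: [0.707, 0.707, 0.0, 0.0]
force: [0.5, -0.2, -2.5]
width: 0.0111
```

```bash
python3 snap.py wrist w5; python3 snap.py side s5 190 70 330 190 5;python3 snap.py scene c5 290 160 430 290 4.5
```

```text
5.7 [0.46830143 0.28312111 0.08185362] [7.07100754e-01 7.07112767e-01 2.17087132e-04 1.06819651e-04] [ 0.47110576 -0.23796099 -2.45594712] 0.011081557641951905 0.01955313801059176
5.75 [0.4684851  0.28321079 0.08231205] [7.07095148e-01 7.07117984e-01 7.17387793e-04 3.07633932e-04] [ 0.63778942 -0.43747688 -1.70657435] 0.011059627006228652 0.011187373239309488
5.8 [0.46849689 0.28321707 0.08248554] [7.07109010e-01 7.07103884e-01 9.01132444e-04 3.64690253e-04] [-0.4317329  -0.06070846 -1.59500416] 0.011260478735707123 0.004741680030711732
```

View pics/w5.png

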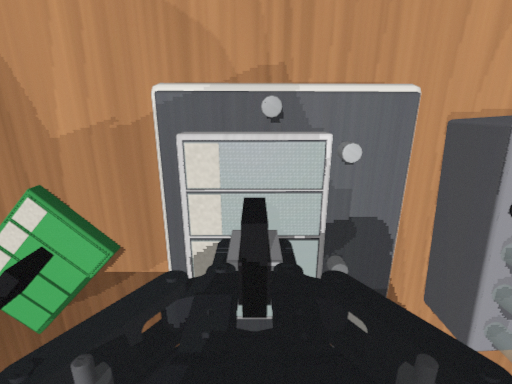

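View pics/c5c.png

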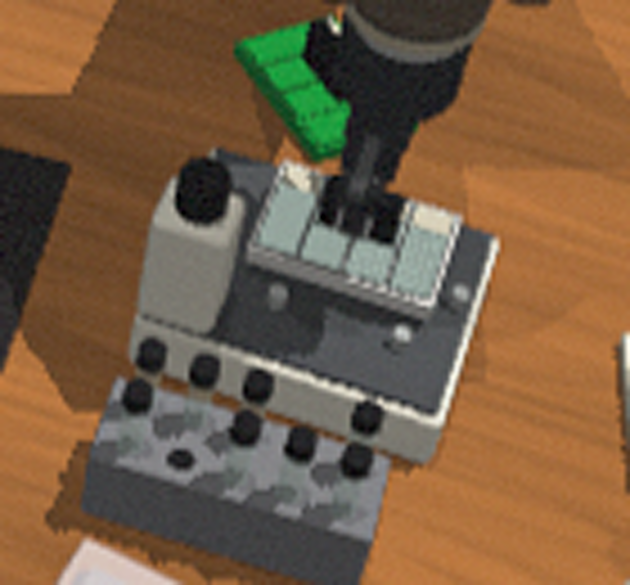

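The carrier is clear of all pins (tops at (272,106) and (352,153)). I'll lower it slowly and re-measure the pins from this view.

Run:
```python
from h import *; import pickle
c=pickle.load(open("pics/w5.pkl","rb"))
for p in((272,105),(352,152)):print(ray(c,*p,.062))
for p in((178,134),(331,133)):print(ray(c,*p,.0755))
```

```text
[0.47838877 0.35930195 0.062     ]
[0.52620289 0.33280337 0.062     ]
[0.42782182 0.34448991 0.0755    ]
[0.50918549 0.34501591 0.0755    ]
```

arm_command:
  rows:
    - [-1, 0, 0, 4, 0, 0, 0]
    - [-1, 0, 0, 7, 0, 0, 0]
    - [-1, 0, 0, 9, 0, 0, 0]
    - [-1, 0, 0, 10, 0, 0, 0]
    - [-1, 0, 0, 10, 0, 0, 0]
    - [-1, 0, 0, 10, 0, 0, 0]

```text
t: 6.45
position: [0.4681, 0.283, 0.0713]
tcp_rot: [0.707, 0.707, 0.0, 0.0]
force: [-0.4, 0.9, -2.5]
width: 0.0114
```

arm_command:
  rows:
    - [-1, 0, 0, 0.5, 0, 0, 0]
    - [-1, 0, 0, 1, 0, 0, 0]
    - [-1, 0, 0, 1, 0, 0, 0]

```text
t: 6.75
position: [0.4681, 0.283, 0.0705]
tcp_rot: [0.707, 0.707, 0.0, 0.0]
force: [-0.3, -0.0, 1.3]
width: 0.0112
```

arm_command:
  rows:
    - [-1, 1, 2, 0, 0, 0, 0]
    - [-1, 3, 4, 0, 0, 0, 0]
    - [-1, 5, 6, 0, 0, 0, 0]
    - [-1, 6, 8, 0, 0, 0, 0]
    - [-1, 6, 8, 0, 0, 0, 0]
  grip_force: 30

```text
t: 7.25
position: [0.4764, 0.2894, 0.0705]
tcp_rot: [0.707, 0.707, 0.0, 0.0]
force: [-1.7, 0.3, 4.4]
width: 0.0116
```

arm_command:
  rows:
    - [-1, 0, 1, 0, 0, 0, 0]
    - [-1, 0, 1.5, 0, 0, 0, 0]
    - [-1, 0, 1.5, 0, 0, 0, 0]

```text
t: 7.55
position: [0.4775, 0.2892, 0.0705]
tcp_rot: [0.707, 0.707, 0.0, -0.0]
force: [-3.8, 1.1, 6.4]
width: 0.0113
```

arm_command:
  rows:
    - [-1, 0, 0.5, 0, 0, 0, 0]
    - [-1, 0, 1, 0, 0, 0, 0]
    - [-1, 0, 1, 0, 0, 0, 0]

```text
t: 7.85
position: [0.4777, 0.2892, 0.0705]
tcp_rot: [0.707, 0.707, -0.001, -0.0]
force: [-6.9, 1.3, 7.6]
width: 0.0116
```

arm_command:
  rows:
    - [-1, 1, 0.3, 0, 0, 0, 0]
    - [-1, 1.5, 0.3, 0, 0, 0, 0]
    - [-1, 1.5, 0.3, 0, 0, 0, 0]

```text
t: 8.15
position: [0.4778, 0.2898, 0.0705]
tcp_rot: [0.707, 0.707, -0.001, -0.0]
force: [-7.8, -7.7, 10.6]
width: 0.0117
```

arm_command:
  rows:
    - [-1, 0.5, 0, 0, 0, 0, 0]
    - [-1, 1, 0, 0, 0, 0, 0]
    - [-1, 1, 0, -0.3, 0, 0, 0]

```text
t: 8.45
position: [0.4779, 0.2907, 0.0706]
tcp_rot: [0.707, 0.707, -0.001, -0.0]
force: [-5.1, -6.1, 3.9]
width: 0.0113
```

```bash
python3 snap.py wrist w6 160 70 430 300 2.5; python3 snap.py scene c6 290 160 430 290 4.5
```

```text
8.45 [0.47785956 0.29074359 0.07055028] [ 7.07300513e-01  7.06911778e-01 -1.26891682e-03 -3.35056612e-04] [-5.06797744 -6.12961316  3.87648005] 0.011340251534599013 0.003750987691505568
8.5 [0.47785126 0.29079285 0.07050375] [ 7.07292981e-01  7.06919269e-01 -1.28786294e-03 -3.58503100e-04] [-6.7305178  -5.97084302  7.9035317 ] 0.011161439940128628 0.0018848366363215584
```

View pics/w6c.png

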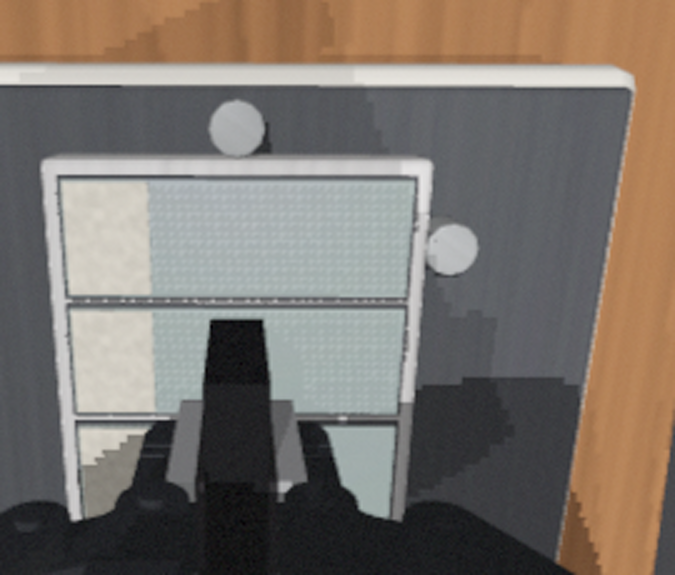

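View pics/c6c.png

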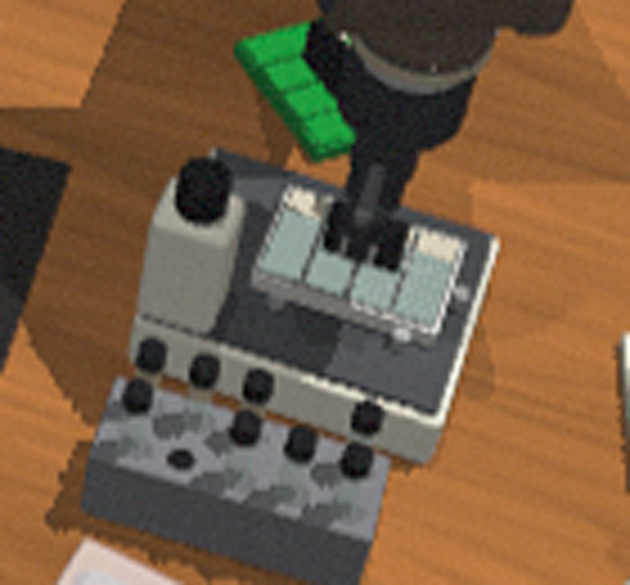

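The rear pin touches, but the +y pin is not clearly touching yet: the last step moved the full 0.9 mm with no rise in force. I'll push on in +y.

arm_command:
  rows:
    - [-1, 0.5, 0, -0.2, 0, 0, 0]
    - [-1, 1, 0, -0.2, 0, 0, 0]
    - [-1, 1, 0, -0.2, 0, 0, 0]

```text
t: 8.85
position: [0.4779, 0.2911, 0.0706]
tcp_rot: [0.707, 0.707, -0.002, -0.0]
force: [-4.9, -11.7, 6.2]
width: 0.0113
```

arm_command:
  rows:
    - [-1, 0.5, 0, 0, 0, 0, 0]
    - [-1, 1, 0, 0, 0, 0, 0]
    - [-1, 1, 0, 0, 0, 0, 0]

```text
t: 9.15
position: [0.4778, 0.2913, 0.0707]
tcp_rot: [0.707, 0.707, -0.002, 0.0]
force: [-4.2, -19.4, 9.7]
width: 0.011
```

arm_command:
  rows:
    - [-1, -0.5, 0.5, 0, 0, 0, 0]
    - [-1, -0.8, 1, 0, 0, 0, 0]
    - [-1, -0.8, 1, 0, 0, 0, 0]

```text
t: 9.45
position: [0.4779, 0.2912, 0.0706]
tcp_rot: [0.707, 0.707, -0.003, -0.001]
force: [-10.7, -12.0, 11.1]
width: 0.0112
```

```bash
python3 -c "
from plant import sensors;o=sensors.observe();print(o['force'],o['wrist_torque'],o['tcp_rot'],o['position'])"
```

```text
[-10.65216163 -12.02045169  11.13498677] [-1.77635063  1.45454267 -0.21464915] [ 7.07212514e-01  7.06995801e-01 -2.63392632e-03 -6.77134384e-04] [0.47790602 0.29123067 0.07062981]
```

arm_command:
  rows:
    - [-1, -0.4, -0.5, -0.6, 0, 0, 0]
    - [-1, -0.4, -0.5, -0.6, 0, 0, 0]
    - [0, -0.4, -0.5, -0.6, 0, 0, 0]
    - [0, -0.4, -0.5, -0.6, 0, 0, 0]
    - [0, -0.4, -0.5, -0.6, 0, 0, 0]
    - [0, -0.4, -0.5, -0.6, 0, 0, 0]
    - [0, -0.4, -0.5, -0.6, 0, 0, 0]

```text
t: 10.15
position: [0.4795, 0.2924, 0.0714]
tcp_rot: [0.707, 0.707, 0.0, 0.0]
force: [0.3, -0.2, -0.9]
width: 0.0429
```

arm_command:
  rows:
    - [0, 0, 0, -20, 0, 0, 0]
    - [0, 0, 0, -60, 0, 0, 0]
    - [0, 0, 0, -110, 0, 0, 0]
    - [0, -70, 0, -140, 0, 0, 0]
    - [0, -70, 0, -140, 0, 0, 0]
    - [0, -70, 0, -140, 0, 0, 0]
    - [0, -70, 0, -140, 0, 0, 0]

```text
t: 10.85
position: [0.4795, 0.2222, 0.2116]
tcp_rot: [0.708, 0.707, 0.0, 0.0]
force: [-0.3, 0.2, 0.3]
width: 0.0426
```

```bash
python3 snap.py wrist w7 160 20 340 220 3
```

```text
10.85 [0.47948418 0.2221771  0.21162746] [7.07525118e-01 7.06688064e-01 4.05885681e-04 1.48586799e-04] [-0.28602572  0.17175937  0.34965632] 0.042629690275101106 0.022917944104412273
```

View pics/w7c.png

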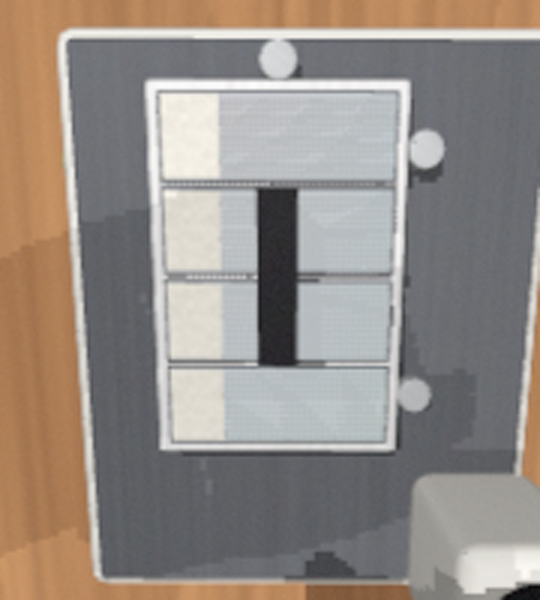

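The carrier sits against all three pins, with no visible gap in the crop. I'll check it numerically.

Run:
```python
from h import *; import pickle
c=pickle.load(open("pics/w7.pkl","rb"))
px=lambda L,k,x,y:[((a+.5)/k-.5+x,(b+.5)/k-.5+y) for a,b in L]
pins=px([(278,58),(427,149),(414,395)],3,160,20)
Mp=[(-.010,.086,.062),(.038,.060,.062),(.038,-.020,.062)]
s,r=fit([(c,Mp,pins)],[.49,.27,0]);print(s,r)
cor=px([(145,81),(411,81),(394,450),(161,450)],3,160,20)
Mc=[(-.042,.06,.064),(.042,.06,.064),(.042,-.06,.064),(-.042,-.06,.064)]
p,r=fit([(c,Mc,cor)],[.48,.29,0]);print(p,r)
d=p[:2]-s[:2];co,si=np.cos(s[2]),np.sin(s[2]);print(co*d[0]+si*d[1],-si*d[0]+co*d[1],p[2]-s[2])
im=cv2.imread("pics/w7.png");crop(im,250,55,320,165,5.4,"pics/w7d.png")
```

```text
[ 0.48789493  0.27269561 -0.00509706] [[ 0.26682339  0.17371521]
 [-0.24131071 -0.10128126]
 [-0.03367024 -0.11093068]]
[ 0.47782659  0.29236065 -0.00345986] [[-0.06985281 -0.57647302]
 [-0.03517462 -0.31777718]
 [ 0.31842787  0.70920505]
 [-0.18696956  0.54296391]]
-0.010168443307343069 0.019613468338760227 0.0016372067894342454
```

View pics/w7d.png

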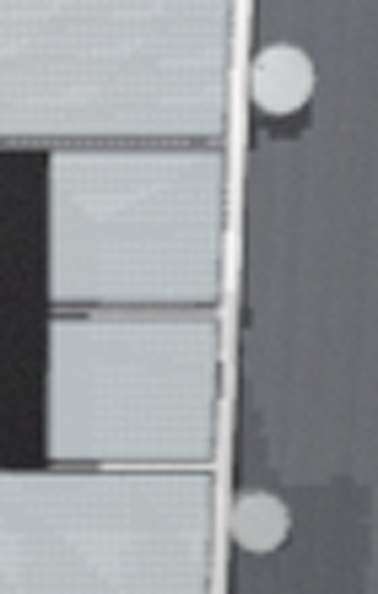

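Seated pose in scanner axes is (-10.2, 19.6) mm with 0.1° yaw, against a nominal (-10, 20). It's within measurement error, and contact was felt on both sides. On to the start box.

arm_command:
  rows:
    - [0.6, -40, 0, -30, 0, 0, 0]
    - [0.6, -85, 0, -40, 0, 0, 0]
    - [0.6, -130, 0, -40, 0, 0, 0]
    - [0.6, -180, 0, -40, 0, 0, 0]
    - [0.6, -230, 10, -40, 0, 0, 0]
    - [0.6, -280, 15, -40, 0, 0, 0]
    - [0.6, -330, 20, -40, 0, 0, 0]
    - [0.6, -380, 25, -40, 0, 0, 0]
    - [0.6, -430, 25, -40, 0, 0, 0]
    - [0.6, -480, 25, -40, 0, 0, 0]
    - [0.6, -530, 25, -40, 0, 0, 0]
    - [0.6, -560, 25, -40, 0, 0, 0]
    - [0.6, -560, 25, -40, 0, 0, 0]
    - [0.6, -560, 25, -40, 0, 0, 0]
    - [0.6, -560, 25, -40, 0, 0, 0]

```text
t: 12.4
position: [0.5048, -0.3363, 0.2508]
tcp_rot: [0.707, 0.708, 0.0, -0.001]
force: [0.1, 0.5, 0.3]
width: 0.0681
```

```bash
python3 snap.py wrist w8
```

```text
12.4 [ 0.50475018 -0.33634357  0.25082564] [ 7.06629214e-01  7.07583787e-01  7.03054328e-05 -5.77699466e-04] [0.0869808  0.47503656 0.25701548] 0.06810474232651785 0.010983154017999975
```

View pics/w8.png

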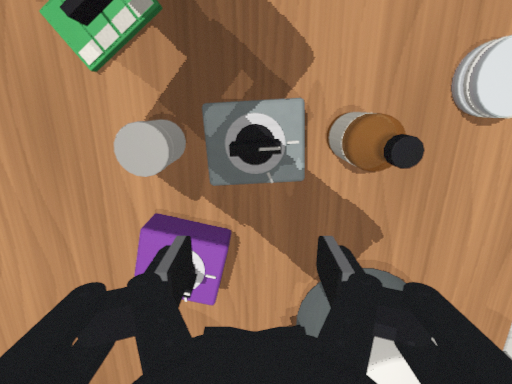

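Run:
```python
from h import *
im=cv2.imread("pics/w8.png");crop(im,190,85,325,200,5.8,"pics/w8c.png")
```

```text
(no output)
```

View pics/w8c.png

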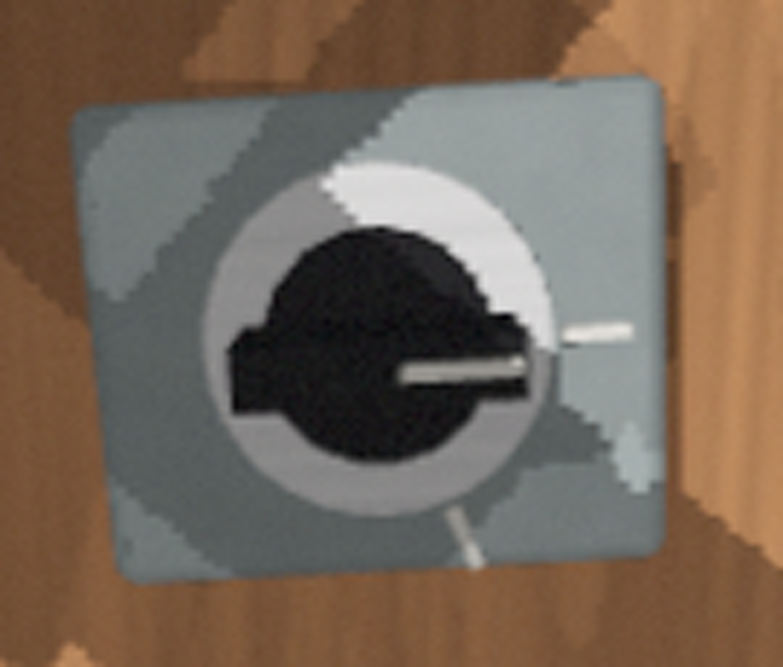

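Run:
```python
from h import *; import pickle
c=pickle.load(open("pics/w8.pkl","rb"))
px=lambda L,k,x,y:[((a+.5)/k-.5+x,(b+.5)/k-.5+y) for a,b in L]
cor=px([(73,108),(662,76),(664,556),(118,582)],5.8,190,85)
M=[(-.06,.05,.06),(.06,.05,.06),(.06,-.05,.06),(-.06,-.05,.06)]
print(fit([(c,M,cor),(c,[(0,0,.061)],px([(378,340)],5.8,190,85))],[.5,-.31,.05]))
print([ray(c,*p,z) for p,z in zip(px([(378,340),(598,331),(464,538)],5.8,190,85),(.061,.06,.06))])
print([ray(c,*p,.105) for p in px([(400,374),(523,366),(230,412),(527,395)],5.8,190,85)])
print(ray(c,148,150,.085),ray(c,405,150,.16))
S=pickle.load(open("pics/s5.pkl","rb"))
s=cv2.imread("pics/s5.png");
# project fitted box in side for cross-check
P,_=fit([(c,M,cor)],[.5,-.31,.05])
for q in proj(S,place(*P,M)): cv2.circle(s,tuple(int(round(v)) for v in q),1,(0,0,255),-1)
crop(s,180,220,400,330,3.6,"pics/s5x.png")
```

```text
(array([ 0.50546147, -0.30286659,  0.05339874]), array([[-1.69444749, -0.77527528],
       [ 1.28676906, -0.99281774],
       [ 0.78506824,  0.79739325],
       [-0.78764816,  1.11004444],
       [ 0.06745339,  0.36598393]]))
[array([ 0.5053799 , -0.30243252,  0.061     ]), array([ 0.55078004, -0.30064627,  0.06      ]), array([ 0.52391002, -0.34464647,  0.06      ])]
[array([ 0.50926243, -0.30308581,  0.105     ]), array([ 0.53136145, -0.30161784,  0.105     ]), array([ 0.47848845, -0.31000725,  0.105     ]), array([ 0.53223366, -0.30683972,  0.105     ])]
[ 0.38604721 -0.30718618  0.085     ] [ 0.63233119 -0.29577074  0.16      ]
```

View pics/s5x.png

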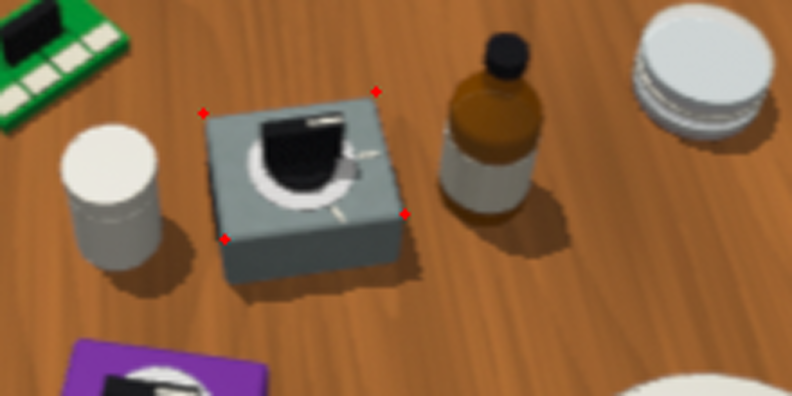

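The knob axis is at (0.5055, -0.3026) with the bar at ~3.1° yaw. Box corners, disc centre and bar edge agree within ~1 mm, and this is the grey box, not the purple one. I'll turn the tool 93° CCW above it so there is room to turn clockwise, then look.

arm_command:
  rows:
    - [0.6, 10, 0, 0, 0, 0, -8.5]
    - [0.6, 20, 0, 0, 0, 0, -17]
    - [0.6, 34, 0.7, 0, 0, 0, -25.5]
    - [0.6, 34, 0.7, 0, 0, 0, -34]
    - [0.6, 34, 0.7, 0, 0, 0, -42.5]
    - [0.6, 34, 0.7, 0, 0, 0, -51]
    - [0.6, 34, 0.7, 20, 0, 0, -59.5]
    - [0.6, 34, 0.7, 40, 0, 0, -68]
    - [0.6, 34, 0.7, 60, 0, 0, -76.5]
    - [0.6, 34, 0.7, 80, 0, 0, -85]
    - [0.6, 34, 0.7, 100, 0, 0, -93.2]
    - [0.6, 34, 0.7, 110, 0, 0, -93.2]
    - [0.6, 34, 0.7, 110, 0, 0, -93.2]
    - [0.6, 34, 0.7, 110, 0, 0, -93.2]

```text
t: 13.85
position: [0.5054, -0.3034, 0.1421]
tcp_rot: [-0.027, 1.0, -0.0, 0.0]
force: [-0.2, 0.1, -0.3]
width: 0.0687
```

```bash
python3 snap.py wrist w9;python3 snap.py side s9 180 200 400 350 3.6; python3 -c "
from plant import sensors;o=sensors.observe();print(o['qpos'])"
```

```text
13.85 [ 0.50543837 -0.30340867  0.14214222] [-2.66240297e-02  9.99645434e-01 -2.35270324e-04  3.34235459e-04] [-0.23002454  0.10165562 -0.2739217 ] 0.06865827849310693 0.014992518487760662
13.9 [ 0.50551088 -0.30361893  0.14240637] [-2.68747277e-02  9.99638538e-01 -4.41529961e-04  5.89695757e-04] [-0.45868721 -0.86711925  0.34063384] 0.06832494604115442 0.014278127603471703
[-6.53099078e-01  5.42610406e-01  1.74157451e+00  4.59063661e-05
  8.55717670e-01 -2.27812874e+00]
```

View pics/w9.png

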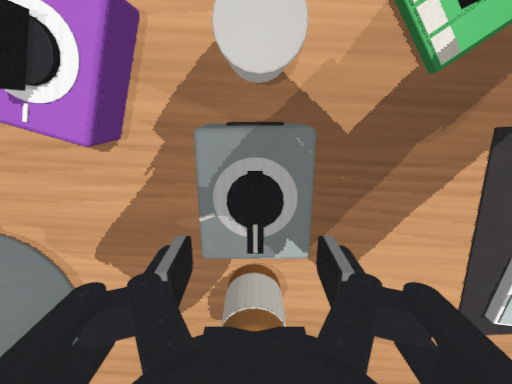

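View pics/s9c.png

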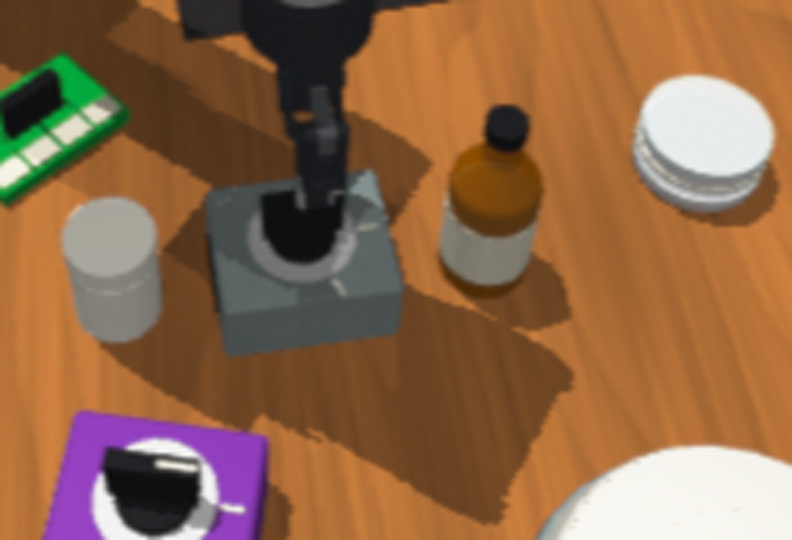

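The bar is vertical and centred between the pads (column 255). Descending and gripping.

arm_command:
  rows:
    - [0.6, 0, 0, 30, 0, 0, 0]
    - [0.6, 0, 0, 50, 0, 0, 0]
    - [0.6, 0, 0, 60, 0, 0, 0]
    - [0.6, 0, 0, 65, 0, 0, 0]
    - [0.6, 0, 0, 65, 0, 0, 0]
    - [-1, 0, 0, 65, 0, 0, 0]
    - [-1, 0, 0, 65, 0, 0, 0]
    - [-1, 0, 0, 65, 0, 0, 0]
    - [-1, 0, 0, 65, 0, 0, 0]
    - [-1, 0, 0, 65, 0, 0, 0]
    - [-1, 0, 0, 65, 0, 0, 0]
    - [-1, 0, 0, 65, 0, 0, 0]
  grip_force: 50

```text
t: 15.15
position: [0.5051, -0.3032, 0.077]
tcp_rot: [-0.028, 1.0, 0.0, 0.0]
force: [0.4, 5.1, 6.0]
width: 0.0109
```

```bash
python3 snap.py wrist w10; python3 -c "
from plant import sensors;o=sensors.observe();print(o['force'],o['wrist_torque'],o['position'])"
```

```text
15.15 [ 0.50512288 -0.30315437  0.07702537] [-2.79702752e-02  9.99608723e-01  2.06341803e-04  1.48482155e-04] [0.44705319 5.07387089 5.95688359] 0.010853279839408054 0.0009918140246017357
[-0.09425642  4.78417899  6.24127971] [0.69099421 0.09674427 0.02640713] [ 0.50508413 -0.30316856  0.07699505]
```

View pics/w10.png

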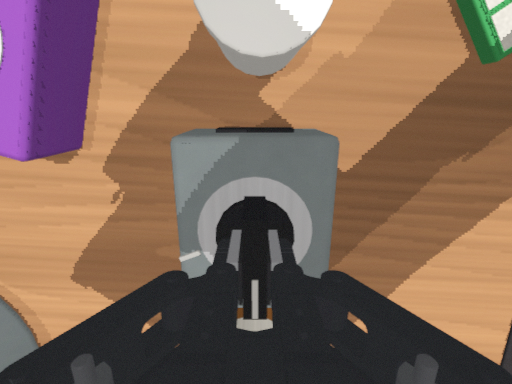

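The bar is gripped. Turning clockwise to just short of the stop.

arm_command:
  rows:
    - [-1, 0, 0, 0, 0, 0, 6]
    - [-1, 0, 0, 0, 0, 0, 12]
    - [-1, 0, 0, 0, 0, 0, 18]
    - [-1, 0, 0, 0, 0, 0, 24]
    - [-1, 0, 0, 0, 0, 0, 30]
    - [-1, 0, 0, 0, 0, 0, 36]
    - [-1, 0, 0, 0, 0, 0, 42]
    - [-1, 0, 0, 0, 0, 0, 48]
    - [-1, 0, 0, 0, 0, 0, 54]
    - [-1, 0, 0, 0, 0, 0, 60]
    - [-1, 0, 0, 0, 0, 0, 65]
    - [-1, 0, 0, 0, 0, 0, 65]
    - [-1, 0, 0, 0, 0, 0, 65]

```text
t: 16.5
position: [0.5051, -0.303, 0.077]
tcp_rot: [0.513, 0.858, 0.0, -0.0]
force: [-0.5, 5.1, 6.3]
width: 0.011
```

```bash
cat > k.py <<'E'
from plant import sensors
from scipy.spatial.transform import Rotation as R
import numpy as np
o=sensors.observe();X=R.from_quat(o['tcp_rot']).as_matrix()[:,0]
print(o['t'],o['force'],o['wrist_torque'],o['position'],np.degrees(np.arctan2(X[1],X[0])),o['width'])
E
python3 k.py
```

```text
16.5 [-0.49356224  5.06583663  6.33962021] [0.93441322 0.09166036 0.16641034] [ 0.50507466 -0.30301285  0.07700817] 118.21736867913458 0.011004138198220778
```

arm_command:
  rows:
    - [-1, 0, 0, 0, 0, 0, 3]
    - [-1, 0, 0, 0, 0, 0, 5]
    - [-1, 0, 0, 0, 0, 0, 5]
    - [-1, 0, 0, 0, 0, 0, 5]

```text
t: 16.9
position: [0.5051, -0.303, 0.077]
tcp_rot: [0.55, 0.835, 0.0, -0.0]
force: [-0.3, 5.5, 6.4]
width: 0.0112
```

```bash
python3 k.py
```

```text
16.9 [-0.31524849  5.49111571  6.40422999] [0.88838715 0.00392433 0.60546428] [ 0.50508253 -0.30300196  0.07703967] 113.28323434470585 0.011245369029296
```

Torque jumped from 0.17 to 0.61 N m at ~70°, so the knob is on its stop. Releasing.

arm_command:
  rows:
    - [1, 0, 0, 0, 0, 0, 0]
    - [1, 0, 0, 0, 0, 0, 0]
    - [1, 0, 0, 0, 0, 0, 0]
    - [1, 0, 0, 0, 0, 0, 0]
    - [1, 0, 0, 0, 0, 0, 0]
    - [1, 0, 0, 0, 0, 0, 0]
    - [1, 0, 0, 0, 0, 0, 0]
    - [1, 0, 0, -20, 0, 0, 0]
    - [1, 0, 0, -60, 0, 0, 0]
    - [1, 0, 0, -110, 0, 0, 0]
    - [1, 0, 0, -160, 0, 0, 0]
    - [1, 0, 0, -160, 0, 0, 0]
    - [1, 0, 0, -160, 0, 0, 0]

```text
t: 18.2
position: [0.5051, -0.3038, 0.2374]
tcp_rot: [0.55, 0.835, -0.0, 0.001]
force: [0.7, 0.3, 0.0]
width: 0.0856
```

```bash
python3 k.py; python3 snap.py wrist w11;python3 snap.py side s11;python3 snap.py scene c11
```

```text
18.2 [0.71938504 0.31678246 0.01217405] [ 0.01244305 -0.01476607  0.0115098 ] [ 0.50510158 -0.30378336  0.23741228] 113.1983643000794 0.0855680055734465
18.2 [ 0.50510158 -0.30378336  0.23741228] [ 5.50491687e-01  8.34839731e-01 -7.75014302e-05  1.23319852e-03] [0.71938504 0.31678246 0.01217405] 0.0855680055734465 0.04081180818028402
18.25 [ 0.50472486 -0.30352019  0.23603155] [ 5.50522137e-01  8.34820562e-01  2.21135437e-05 -6.93966237e-05] [-0.59850408  0.12993162 -0.78296405] 0.0855497855216065 0.02665103651245393
18.3 [ 0.50457149 -0.30340328  0.23527519] [ 5.50520725e-01  8.34821048e-01  8.78000618e-05 -8.60960519e-04] [ 0.818806    0.18355539 -0.47803667] 0.08526508040217277 0.014709923052307394
```

View pics/w11.png

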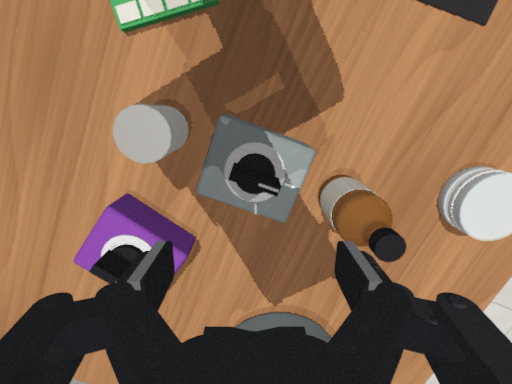

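View pics/s11.png

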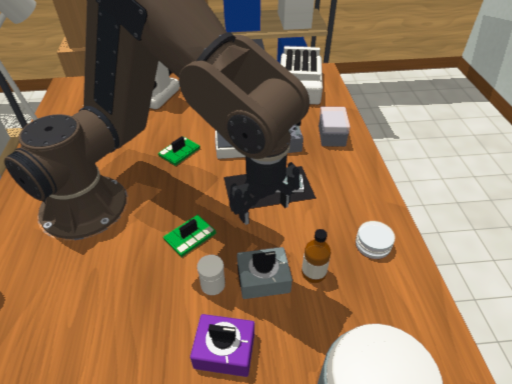

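View pics/c11.png

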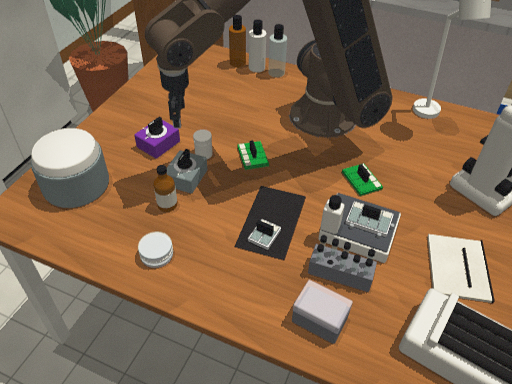

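The knob's line is back at the rest tick (wrist (270,186)), and the bottle, jar, rack and short carrier are in place. One last crop of the seated carrier.

Run:
```python
from h import *
a=cv2.imread("pics/c11.png");crop(a,300,175,420,295,5,"pics/c11c.png")
b=cv2.imread("pics/w11.png");crop(b,190,105,325,225,5,"pics/w11c.png")
```

```text
(no output)
```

View pics/c11c.png

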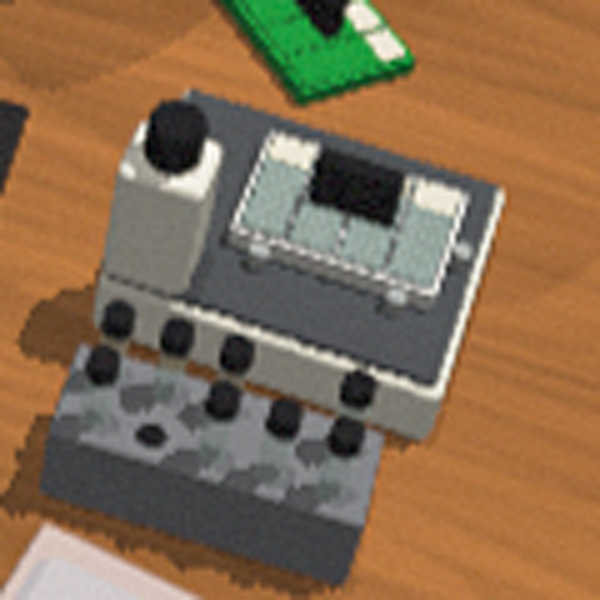

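View pics/w11c.png

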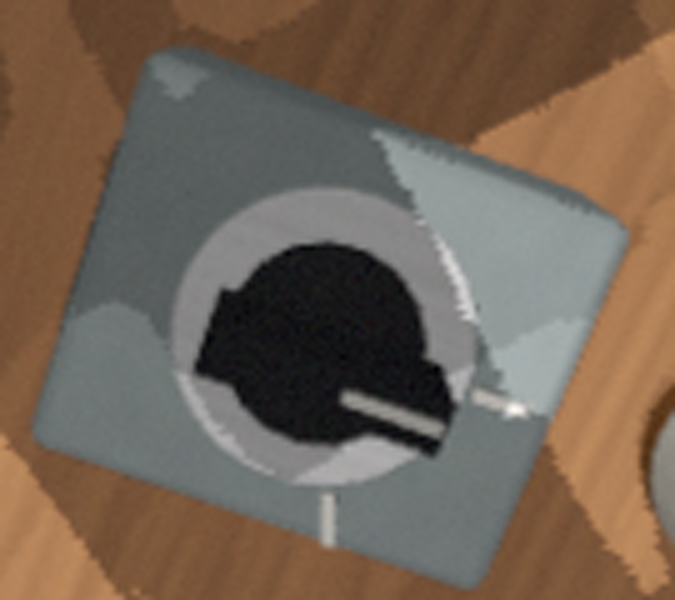

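The carrier is flat against all three pins, and the knob line is parallel to the rest tick. Handing in.

```bash
python3 -c "
from plant import job_done;print(job_done())"
```

```text
the job is handed in; nothing more can be done
None
```

The long carrier is seated on the scanner stage against all three pins and let go. After that I turned the start knob clockwise to its stop and released it. I handed the job in at about 18 s of the 58 s allowed; no verdict is reported.

- **Carrier:** I gripped it by the handle, lowered it until I felt light contact, and slid it into the pins. The final push was about 11 N against the rear pins and 12 N against the side pin, with a brief peak of 19 N on the side pin. With the gripper clear, it measured (-10.2, 19.6) mm in scanner axes with 0.1° of yaw, against a nominal (-10, 20). The 0.4 mm difference in y is within what I can measure from the picture.
- **Knob:** The stop showed as a torque jump from 0.17 to 0.61 N m at about 70°. After release, the white line was back in line with the rest tick.
- **Last checks:** The final pictures show the carrier still seated, and the short carrier, bottle, jar and rack standing in place. The robot was clear of everything. After the knob turn I checked the carrier only from the scene camera, not close up.
- **Disagreement:** The white rim of the stage measured about 5 mm smaller per side than the scanner's stated body size. I located the scanner from the pins instead, which fitted within 0.3 px.

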